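Clamp a steel plate in a welding jig

ROBOT

A 6-joint arm with a two-finger parallel gripper is mounted at the origin on the work surface. World frame = base frame: x ahead of the robot, y to its left, z up, the work surface at z = 0. Lengths are in m, angles in degrees, forces in N, time in s.
With the tool pointing down it reaches from about 0.225 to 0.875 m from the base axis. Payload 3.4 kg.
Tool frame: the origin (TCP) lies between the finger pads; the fingertips stand 14 mm ahead of it and the grasp point (between the pads) lies 5 mm behind it; z points along the fingers, y is the line along which they close (so a half turn about z gives the same grasp; the last joint's range is limited). The gripper opens to 85 mm and grips with 20 to 120 N. Pads are 22 mm wide; open, the fingers measure 114 mm over their backs; the gripper's body (76 mm by 85 mm) begins 54 mm behind the grasp point. The pads swing forward as they close: fully open they stand 13 mm farther back than shut.
Start: joints at [-79.87, 15.808, 86.224, -0, 77.962, -6.933], TCP at [0.169, -0.55, 0.245] pointing down, gripper open.
Joint ranges: [-165.64, 165.64], [-43.16, 119.46], [12.63, 154.43], [-67.54, 247.53], [6.08, 155.33], [-154.97, 154.97]. Speed limits (degrees/s): [147.25, 147.25, 180, 180, 180, 180].

INTERFACE

Orientations are given as a 3x3 rotation matrix whose columns are the frame's x, y, z axes.
In Python, from station import status, optics, finish_job gives the robot as it stands.
- The arm moves only by the tool move_arm, never from a script. Its argument "deltas" is text: rows parted by semicolons, each of 4 numbers parted by spaces: the shift along the tool's x, y, z as a fraction of full scale, then the turn about the tool's z as a fraction of full scale. A call has 1 to 20 rows; each row shifts and turns the commanded pose from where the row before left it, along the tool's axes as they then stand; what a row does not reach is not made up. Full scale, the value 1, is 20 mm for a shift and 0.12 rad for a turn. A row lasts 1/8 s, in which the tool goes at most 62.5 mm and 10.7 degrees, less where a joint would pass 70% of its speed; a pose out of reach is approached as far as the arm can. A call with a number of a shift or a turn outside -1 to 1 is refused whole. A call with a gripper value outside its range is refused whole. "jaw" is the gripper's target within -1 to 1 (fully open at 1, half-way at 0, shut at -1), set as the call begins (left out, the last holds). The fingers move at their own pace and stop on an object; "grip_force" is the grip in N (left out, the last holds). Time passes only in rows, so rows that do not move let the fingers close. It gives the time, the measured TCP pose, the force, the opening and the grip force at its end, in the units of the state.
- status.sense(): the state, without advancing time (a new reading comes with each control period).
- optics.snapshot(name): name is "side" or "top"; returns a dict with "color" (420x560x3 uint8, red, green, blue), "range_z" (420x560 float32, m along the optical axis (not along the pixel's ray), 0 where there is no reading), "K" (3x3 intrinsics, pixels), "R" (3x3) and "t" (3): a world point X has camera coordinates R X + t. Camera axes: x right, y down, z forward; pixel columns grow to the right and rows downward; lengths in m; the calibration is good to about 2 mm. A picture is of the moment at which its call begins.
- finish_job(): hands the job in; it is judged then, once.
The state is a dict: "clock": time; "q": joint angles; "qd": joint speeds; "effort": joint torques, N m; "position": TCP position; "ee_rot": TCP orientation; "ft_force": force on the tool from outside, world axes, zero at the start; "moment": the same for the moment, N m; "opening": opening from 0.0 (shut) to 1.0 (fully open); "grip_force": force on a finger pad.
Only numpy, scipy, OpenCV 4.12 (cv2) and the standard library are available. Lean on these libraries where they do the work, as an engineer would, in place of code of your own. Each camera call takes 0.05 s, during which the arm holds its last target. There are 200 camera calls.

TASK

Get the bright steel plate ready for tacking: with your fingertips, push it across the jig until its long edge is flush along the fence, then flip the red-handled toggle clamp over so that it snaps shut with its rubber pad pressing on the plate. Only push, do not pick anything up; leave everything else on the bench where it is, and finish clear of the jig.

Things in the scene. Friction and masses are not known exactly. Their poses are not given: they have to be found in the camera images.
- jig: Fixed dark steel plate, 12 mm thick, with yellow fence bar and toggle clamp. Origin on the underside, below the middle of the fence's working face; x towards the fence, y along it towards the clamp, z up. In its frame (mm): base plate x -160..30, y -165..165; fence x 0..20, y -80..80, z 12..36 (working face x = 0); clamp's bracket x -52..-8, y 98..144, up to z 64.
- fence_mid (a point): Middle of the fence's working face at its foot, on the top surface of the jig's base plate (jig x = 0, y = 0, z = 12 mm). Axes as the jig's.
- coupon: Bright steel plate to be clamped, 60 (its x) by 150 (its y) by 10 mm thick, 0.55 to 0.85 kg, loose, flat on the jig, up to 50 mm short of the fence and 0.2 rad askew. Origin at the centre of its underside. Its +x long edge is to meet the fence: flush, the origin is at jig x = -30 mm. Sliding it takes 2 to 5 N.
- clamp (a joint): Angle of the clamp, one rigid lever of arm and handle hinged parallel to jig x. 0 = open stop (handle leaning away from the plate, arm raised 55 degrees); about 0.96 = shut on the plate. A spring of about 0.5 N m at either end drives it to the nearer end: past dead centre, about 0.48, it snaps over by itself. Growing values swing the handle up and towards jig -y.
- clamp_hinge (a point): Centre of the clamp's hinge, at jig x = -30, y = 115, z = 52 mm. Axes as the jig's.
- handle_end (a point): Centre of the round end (radius 9 mm) of the clamp's red rod handle, 88 mm from the hinge. Open, it lies 45 mm beyond the hinge in jig y and 75 mm above it, the handle leaning 31 degrees outward (+y); shut, 36 mm to the -y side of the hinge and 80 mm above it. Push it from its outer (+y) side towards jig -y. Its axes turn with the lever.
- foot: The clamp's swivelling foot: black rubber pad, 20 mm across and 10 mm thick, on a stud under the end of the steel arm (16 mm wide). Origin on the arm's centre line, 30 mm above the pressing face. Shut, that face sits at jig x = -30, y = 43 mm, on the plate's top face; open, it is raised to about jig y = 49, z = 94 mm and the arm's end to 123 mm above the bench.
- square: Red L-shaped magnetic square, 50 by 50 mm, 16 mm high, loose on the jig's base plate near its -y end, beyond the fence's reach. Leave alone. Origin at the centre of its underside.
- hammer: Hammer lying on the bench beside the jig's -y side. Leave alone. Origin on its underside; lies along its x.
- brush: Brush lying on the bench beyond the jig. Leave alone. Origin on its underside; lies along its x.
- rod_can: Upright can with a yellow label, 80 mm across, 160 mm tall. Leave alone. Origin at the centre of its underside.
- spray: Upright bottle with a red cap and blue label, 60 mm across, 170 mm tall. Leave alone. Origin at the centre of its underside.
- tin: Open steel cup, 80 mm across, 70 mm tall. Leave alone. Origin at the centre of its underside.
- scrap: Dark steel welded T-piece, 100 by 50 mm, 53 mm high. Leave alone. Origin at the centre of its underside.
Things that resemble listed ones, but are neither listed nor needed, are in the scene too. Of the things shaped like the coupon, the steel one is meant.

How it is judged:
By the outcome, as a careful person would: the job done as asked, in the order asked, and still so for the second after the job is handed in, with the robot touching nothing.
It also fails if it takes over 48 s, if anything falls off the work surface, if the arm or the gripper's body presses on something with over 40 N, if the wrist force passes 120 N, or if a joint passes its speed limit or range.

## Working session

There is one attempt and no reset: what is moved stays moved. The work goes in short steps, Python scripts to look and compute and a tool call to move; the robot and the scene stay as the last step left them, time stands still between calls to the robot, and variables do not carry over. Pictures are saved under pics/ and viewed, at most 10 in all, crops included, and the job is handed in when it is done.

Besides the shell and the picture viewer there is one more tool, called after "Emit:" as name(argument=value, ...) on one line, values as JSON. move_arm: Moves the arm, as the interface text tells. Shift numbers are shares of 20 mm and turn numbers shares of 0.12 rad, none past 1 either way. Its arguments: {"type":"object","properties":{"deltas":{"type":"string"},"jaw":{"type":"number"},"grip_force":{"type":"number"}},"required":["deltas"]}

```bash
ls; mkdir -p pics; python3 - <<'E'
from station import status, optics
import cv2, numpy as np
s=status.sense(); print(s['clock'],s['position'],np.round(s['ee_rot'],3).tolist(),s['opening'])
for n in('top','side'):
    d=optics.snapshot(n); np.savez(f'{n}0.npz',**d); cv2.imwrite(f'pics/{n}0.png',cv2.cvtColor(d['color'],cv2.COLOR_RGB2BGR))
    print(n,d['K'].round(1).tolist(),d['R'].round(3).tolist(),d['t'].round(3))
E
```

```text
pics
0.0 [ 0.16861039 -0.549182    0.24443117] [[0.956, 0.293, -0.0], [0.293, -0.956, 0.002], [0.0, -0.002, -1.0]] 0.9985977270576405
top [[541.5, 0.0, 270.1], [0.0, 541.5, 205.5], [0.0, 0.0, 1.0]] [[0.021, -1.0, 0.019], [-0.994, -0.023, -0.107], [0.107, -0.017, -0.994]] [-0.011  0.549  1.803]
side [[471.9, 0.0, 288.6], [0.0, 471.9, 210.1], [0.0, 0.0, 1.0]] [[0.929, -0.371, -0.003], [-0.207, -0.513, -0.833], [0.308, 0.774, -0.553]] [-0.467  0.193  1.134]
```

View pics/top0.png

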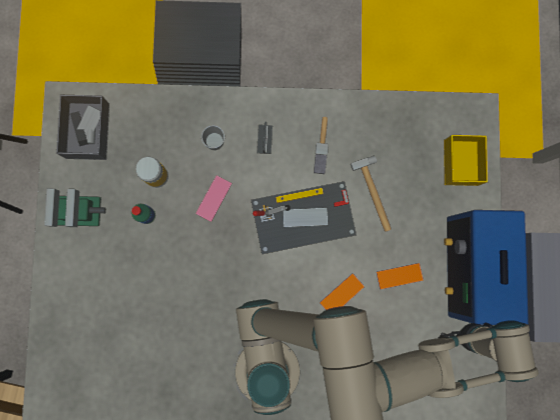

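View pics/side0.png

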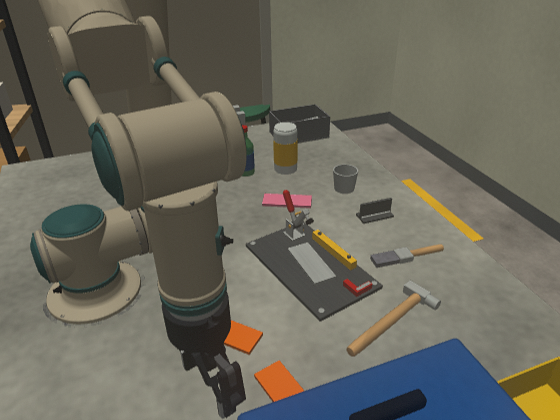

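The steel plate lies on the dark jig at (305,217) in the top view. Pink (213,198) and orange (342,291), (400,276) are lookalikes of the wrong colour and lie off the jig. I'll confirm with an enlarged crop and measure.

```bash
cat > h.py <<'E'
import numpy as np, cv2
def pts(d):
    z=d['range_z']; v,u=np.indices(z.shape); K=d['K']
    c=np.stack([(u-K[0,2])/K[0,0]*z,(v-K[1,2])/K[1,1]*z,z],-1)
    return (c-d['t'])@d['R']
def proj(d,X):
    c=np.atleast_2d(X)@d['R'].T+d['t']; p=c@d['K'].T; return p[:,:2]/p[:,2:]
def onplane(d,uv,z):
    r=np.c_[uv,np.ones(len(uv))]@np.linalg.inv(d['K']).T@d['R']; o=-d['R'].T@d['t']
    return o+r*((z-o[2])/r[:,2])[:,None]
def rect(d,mask,z):
    cs,_=cv2.findContours(mask.astype(np.uint8),cv2.RETR_EXTERNAL,cv2.CHAIN_APPROX_NONE)
    c=max(cs,key=cv2.contourArea)[:,0].astype(float); w=onplane(d,c,z)[:,:2]*1000
    (cx,cy),(a,b),_=r=cv2.minAreaRect(w.astype(np.float32)); box=cv2.boxPoints(r)
    e=max((box[1]-box[0],box[2]-box[1]),key=np.linalg.norm); e=e*np.sign(e[1])
    return np.array([cx,cy]),sorted((a,b)),np.degrees(np.arctan2(-e[0],e[1]))  # yaw: y axis along long side
E
python3 - <<'E'
from h import *
d=dict(np.load('top0.npz')); hsv=cv2.cvtColor(d['color'],cv2.COLOR_RGB2HSV).astype(int)
H,S,V=hsv[...,0],hsv[...,1],hsv[...,2]
roi=np.zeros(H.shape,bool); roi[172:262,238:364]=1
P=pts(d); print('z plate',np.median(P[210:225,290:320,2]),'jig',np.median(P[235:245,280:320,2]),'bench',np.median(P[255:262,300:360,2]))
yel=roi&(H>18)&(H<32)&(S>120)&(V>90); print('fence',rect(d,yel,.036))
print('V',V[240,280:320:10],V[217,285:325:8],V[258,300:340:10], S[217,285:325:8])
st=roi&(V>120)&(S<45)&(P[...,2]>.012); st[:,:283]=st[:,:283]; 
k=np.ones((5,5),np.uint8)
st2=cv2.morphologyEx((roi&(V>135)).astype(np.uint8),cv2.MORPH_OPEN,k)
r=np.zeros_like(st2); r[200:235,276:335]=1
print('coupon',rect(d,st2*r,.022))
dark=cv2.morphologyEx((roi&((V<95)|yel)).astype(np.uint8),cv2.MORPH_CLOSE,np.ones((9,9)))
print('jig',rect(d,dark,.012))
im=cv2.cvtColor(d['color'],cv2.COLOR_RGB2BGR)[165:265,235:365]
cv2.imwrite('pics/crop0.png',cv2.resize(im,None,fx=6,fy=6,interpolation=cv2.INTER_CUBIC))
E
```

```text
z plate 0.0227636366292868 jig 0.013240622983845115 bench 0.0014607619999380005
fence (array([586.27490234, -96.23161316]), [21.385391235351562, 161.8246307373047], np.float32(12.691981))
V [77 78 75 76] [150 146 146 145 145] [135 133 130 136] [22 21 21 19 21]
coupon (array([ 513.52575684, -118.11256409]), [57.53982925415039, 145.31689453125], np.float32(3.8807108))
jig (array([ 513.68249512, -112.52482605]), [191.02517700195312, 328.2347412109375], np.float32(12.646224))
```

View pics/crop0.png

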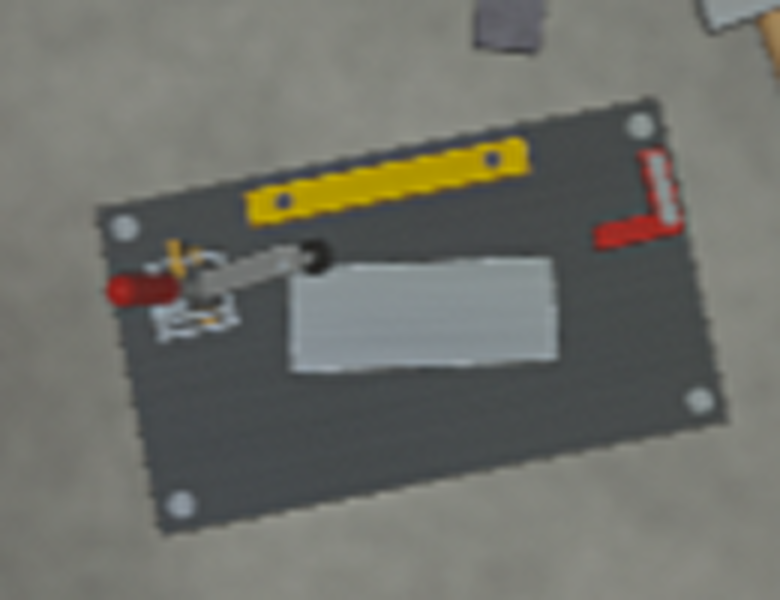

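The crop confirms it: bare steel plate at crop (425,315), clamp open with its foot at (315,257) and red handle end at (125,290), square at (650,200). In jig coordinates (origin about (577,-98) mm, yaw 12.65°) the coupon sits at x -66, y -5.5, about 8.8° askew. I'll push with the open gripper, both fingers along the long edge.

Emit:
move_arm(deltas="0 0 0 0.64; 0.93 -0.85 0 0; 0.93 -0.85 0 0; 0.93 -0.85 0 0; 0.93 -0.85 0 0; 0.93 -0.85 0 0; 0.93 -0.85 0 0; 0.93 -0.85 0 0; 0.93 -0.85 0 0; 0.93 -0.85 0 0; 0.93 -0.85 0 0; 0.93 -0.85 0 0; 0.93 -0.85 0 0; 0.93 -0.85 0 0; 0.93 -0.85 0 0; 0.93 -0.85 0 0; 0.93 -0.85 0 0; 0.93 -0.85 0 0; 0.93 -0.85 0 0; 0.67 -0.63 0 0", jaw=1)

```text
clock: 2.6
position: [0.4387, -0.1601, 0.2455]
ee_rot: [[0.975, 0.221, 0.0], [0.221, -0.975, 0.0], [0.0, 0.0, -1.0]]
ft_force: [-0.6, 0.5, 0.1]
opening: 1.0
grip_force: 0.0
```

Emit:
move_arm(deltas="0 0 1 0; 0 0 1 0; 0 0 1 0; 0 0 1 0; 0 0 1 0; 0 0 1 0; 0 0 1 0; 0 0 1 0; 0 0 1 0; 0 0 0.5 0; 0 0 0 0; 0 0 0 0")

```text
clock: 4.1
position: [0.4392, -0.1625, 0.056]
ee_rot: [[0.976, 0.22, 0.001], [0.22, -0.976, -0.001], [0.001, 0.001, -1.0]]
ft_force: [0.3, 0.0, 0.5]
opening: 0.995
grip_force: 0.0
```

Emit:
move_arm(deltas="0.9 -0.88 0 0; 0 0 0.8 0; 0 0 0.5 0; 0 0 0 0; 0 0 0 0")

```text
clock: 4.72
position: [0.4525, -0.1418, 0.0296]
ee_rot: [[0.976, 0.219, 0.001], [0.219, -0.976, -0.0], [0.001, 0.001, -1.0]]
ft_force: [0.3, -0.9, 0.1]
opening: 1.0
grip_force: 0.0
```

```bash
python3 - <<'E'
from station import optics
import cv2
d=optics.snapshot('side')
im=cv2.cvtColor(d['color'],cv2.COLOR_RGB2BGR)[170:330,200:400]
cv2.imwrite('pics/s1.png',cv2.resize(im,None,fx=4,fy=3.75,interpolation=cv2.INTER_CUBIC))
E
```

```text
(no output)
```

View pics/s1.png

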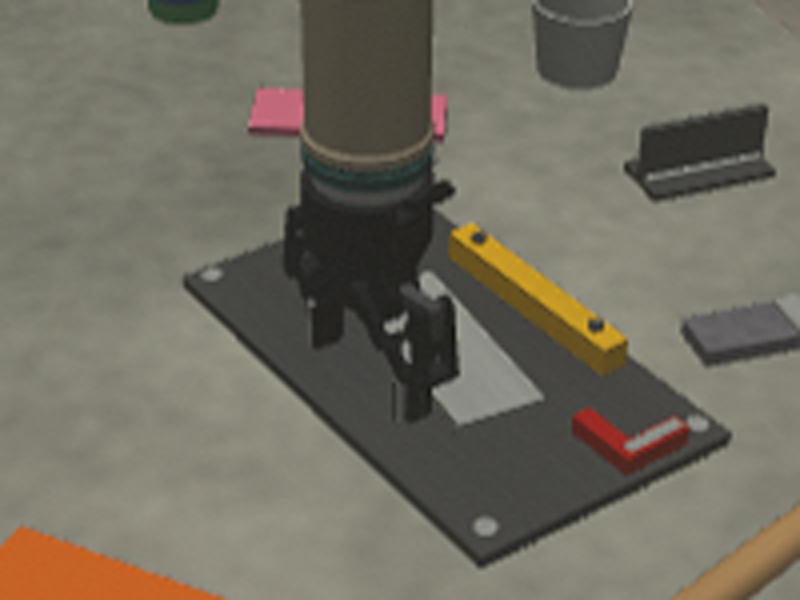

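The side view shows both fingers standing outside the coupon's near edge: near tip at crop (410,420), far tip at (325,345). How high the tips are is unclear, so I'll feel for the surface.

Emit:
move_arm(deltas="0 0 0.15 0; 0 0 0 0")

```text
clock: 5.03
position: [0.4522, -0.1415, 0.0263]
ee_rot: [[0.976, 0.219, -0.0], [0.219, -0.976, -0.0], [-0.0, 0.0, -1.0]]
ft_force: [0.2, 0.8, 0.4]
opening: 0.999
grip_force: 0.0
```

Emit:
move_arm(deltas="0 0 0.15 0; 0 0 0 0")

```text
clock: 5.28
position: [0.4521, -0.1414, 0.0231]
ee_rot: [[0.976, 0.219, -0.0], [0.219, -0.976, 0.0], [-0.0, -0.0, -1.0]]
ft_force: [-0.1, 0.3, 0.1]
opening: 1.0
grip_force: 0.0
```

Emit:
move_arm(deltas="0 0 0.1 0; 0 0 0 0")

```text
clock: 5.52
position: [0.4522, -0.1414, 0.0211]
ee_rot: [[0.976, 0.219, -0.0], [0.219, -0.976, 0.0], [-0.0, -0.0, -1.0]]
ft_force: [0.2, 0.1, 1.0]
opening: 0.999
grip_force: 0.0
```

Emit:
move_arm(deltas="0 0 0.13 0; 0 0 0 0")

```text
clock: 5.78
position: [0.4522, -0.1414, 0.0185]
ee_rot: [[0.976, 0.219, -0.0], [0.219, -0.976, 0.0], [-0.0, -0.0, -1.0]]
ft_force: [0.8, 0.4, -0.2]
opening: 0.998
grip_force: 0.0
```

Emit:
move_arm(deltas="0 0 0.1 0; 0 0 0 0")

```text
clock: 6.02
position: [0.4522, -0.1414, 0.0166]
ee_rot: [[0.976, 0.219, -0.0], [0.219, -0.976, 0.0], [-0.0, -0.0, -1.0]]
ft_force: [0.9, -0.2, -0.3]
opening: 1.002
grip_force: 0.0
```

Emit:
move_arm(deltas="0.4 0 0 0; 0.3 0 0 0; 0.25 0 0 0; 0.25 0 0 0; 0.25 0 0 0; 0.25 0 0 0; 0.25 0 0 0; 0.25 0 0 0; 0 0 0 0")

```text
clock: 7.15
position: [0.4962, -0.1318, 0.0167]
ee_rot: [[0.976, 0.219, 0.001], [0.219, -0.976, -0.0], [0.001, 0.001, -1.0]]
ft_force: [-0.1, -0.2, -0.5]
opening: 0.996
grip_force: 0.0
```

```bash
python3 - <<'E'
from station import optics,status
import cv2
print(status.sense()['ft_force'])
d=optics.snapshot('side')
im=cv2.cvtColor(d['color'],cv2.COLOR_RGB2BGR)[170:330,200:400]
cv2.imwrite('pics/s2.png',cv2.resize(im,None,fx=4,fy=3.75,interpolation=cv2.INTER_CUBIC))
E
```

```text
[-0.12175438 -0.2296032  -0.54203906]
```

View pics/s2.png

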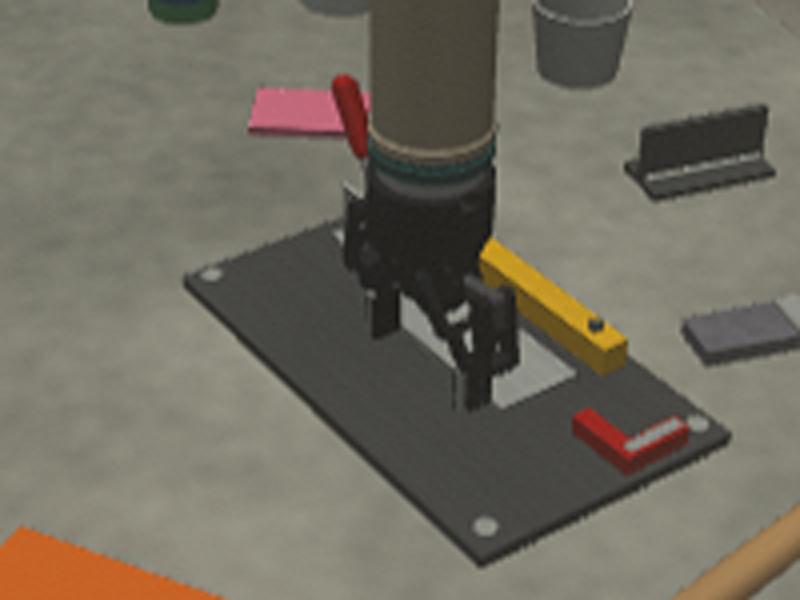

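The plate is being pushed and has squared up to the fingers; its near corner is at crop (505,405), with a small gap left to the fence. I'll carry on slowly.

Emit:
move_arm(deltas="0.2 0 0 0; 0.2 0 0 0; 0.15 0 0 0; 0 0 0 0")

```text
clock: 7.7
position: [0.5066, -0.1293, 0.0167]
ee_rot: [[0.976, 0.219, 0.001], [0.219, -0.976, -0.0], [0.001, 0.0, -1.0]]
ft_force: [-1.0, 0.0, 0.5]
opening: 0.998
grip_force: 0.3
```

Emit:
move_arm(deltas="0.1 0 0 0; 0 0 0 0")

```text
clock: 7.95
position: [0.508, -0.1289, 0.0167]
ee_rot: [[0.976, 0.219, 0.0], [0.219, -0.976, -0.0], [0.0, 0.0, -1.0]]
ft_force: [-0.6, -0.3, -0.0]
opening: 0.999
grip_force: 0.7
```

Emit:
move_arm(deltas="0.08 0 0 0; 0 0 0 0")

```text
clock: 8.2
position: [0.5096, -0.1285, 0.0167]
ee_rot: [[0.976, 0.219, 0.0], [0.219, -0.976, 0.0], [0.0, -0.0, -1.0]]
ft_force: [-1.9, 0.7, 0.0]
opening: 1.002
grip_force: 0.9
```

Emit:
move_arm(deltas="0.06 0 0 0; 0 0 0 0")

```text
clock: 8.45
position: [0.5108, -0.1283, 0.0167]
ee_rot: [[0.976, 0.219, 0.0], [0.219, -0.976, -0.0], [0.0, 0.0, -1.0]]
ft_force: [-1.5, -1.1, 0.2]
opening: 1.002
grip_force: 0.9
```

Emit:
move_arm(deltas="0.06 0 0 0; 0 0 0 0")

```text
clock: 8.7
position: [0.512, -0.128, 0.0167]
ee_rot: [[0.976, 0.219, 0.0], [0.219, -0.976, -0.0], [0.0, 0.0, -1.0]]
ft_force: [-2.1, -0.1, -0.1]
opening: 0.996
grip_force: 0.9
```

Emit:
move_arm(deltas="0.06 0 0 0; 0 0 0 0")

```text
clock: 8.95
position: [0.5129, -0.1278, 0.0166]
ee_rot: [[0.976, 0.219, -0.0], [0.219, -0.976, 0.0], [-0.0, -0.0, -1.0]]
ft_force: [-3.1, -0.7, 0.5]
opening: 0.998
grip_force: 1.3
```

Emit:
move_arm(deltas="0.06 0 0 0; 0 0 0 0")

```text
clock: 9.2
position: [0.5129, -0.1277, 0.0166]
ee_rot: [[0.976, 0.219, -0.003], [0.219, -0.976, -0.0], [-0.003, -0.0, -1.0]]
ft_force: [-5.0, -2.5, 1.7]
opening: 0.999
grip_force: 2.8
```

Emit:
move_arm(deltas="0.06 0 0 0; 0 0 0 0")

```text
clock: 9.45
position: [0.5129, -0.1276, 0.0166]
ee_rot: [[0.976, 0.22, -0.005], [0.22, -0.976, -0.0], [-0.005, -0.001, -1.0]]
ft_force: [-7.8, -4.2, 4.1]
opening: 1.002
grip_force: 4.2
```

Blocked at x ≈ -69 with force building, so the plate is against the fence. One small seating push, then back off, rise, and check from above.

Emit:
move_arm(deltas="0.1 0 0 0; 0 0 0 0; 0 0 0 0; -0.3 0 0 0; -1 0 0 0; -0.7 0 -0.2 0; 0 0 -1 0; 0 0 -1 0; 0 0 -1 0; 0 0 -1 0; 0 0 -1 0; 0 0 -1 0; 0 0 -1 0; 0 0 -1 0; 0 0 -1 0; -1 -0.5 -0.5 0; -1 -0.5 0 0; -1 -0.5 0 0; -1 -0.5 0 0; 0 0 0 0")

```text
clock: 11.95
position: [0.3908, -0.1137, 0.2112]
ee_rot: [[0.976, 0.219, 0.002], [0.219, -0.976, -0.0], [0.002, 0.001, -1.0]]
ft_force: [0.1, -0.2, -0.6]
opening: 1.002
grip_force: 0.0
```

```bash
python3 - <<'E'
from station import optics,status
from h import *
d=optics.snapshot('top')
hsv=cv2.cvtColor(d['color'],cv2.COLOR_RGB2HSV).astype(int); H,S,V=hsv[...,0],hsv[...,1],hsv[...,2]
st=cv2.morphologyEx(((V>135)&(S<60)).astype(np.uint8),cv2.MORPH_OPEN,np.ones((5,5),np.uint8))
r=np.zeros_like(st); r[190:235,276:335]=1
c,s,a=rect(d,st*r,.022); print('coupon',c,s,a)
O=np.array([576.8,-98.3]); t=np.radians(12.65); R=np.array([[np.cos(t),-np.sin(t)],[np.sin(t),np.cos(t)]]); print('jig',(c-O)@R)
im=cv2.cvtColor(d['color'],cv2.COLOR_RGB2BGR)[165:265,235:365]
cv2.imwrite('pics/t3.png',cv2.resize(im,None,fx=6,fy=6,interpolation=cv2.INTER_CUBIC))
E
```

```text
coupon [ 548.1763916  -106.27828979] [57.5933837890625, 145.1804656982422] 12.690253
jig [-29.67600366  -1.51620341]
```

View pics/t3.png

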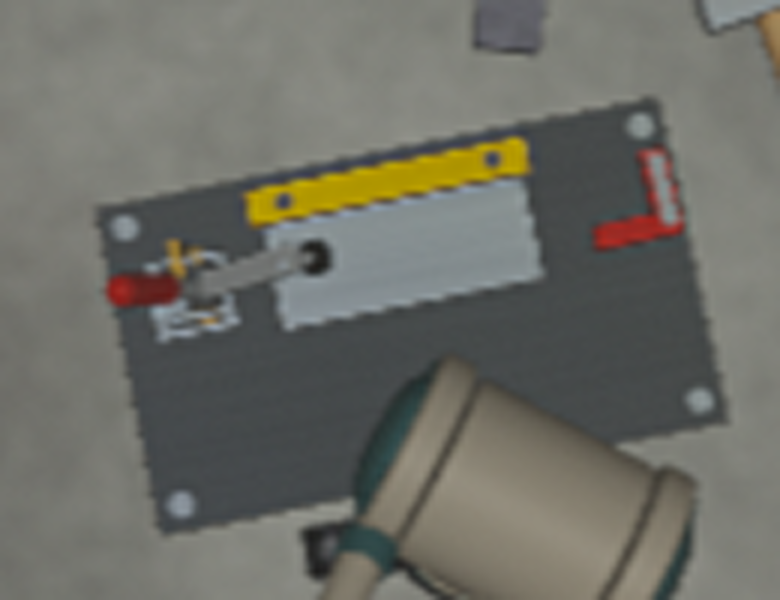

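The top view shows the plate flush along the fence, with its edge following the yellow bar from crop (270,225) to (525,180). It measures x -29.7 and is parallel to within 0.1°. Next is the clamp: gripper shut, coming to the handle's outer side.

Emit:
move_arm(deltas="0.77 -0.92 0 0; 0.77 -0.92 0 0; 0.77 -0.92 0 0; 0.77 -0.92 0 0; 0.77 -0.92 0 0; 0.77 -0.92 0 0; 0.77 -0.92 0 0; 0.77 -0.92 0 0; 0.77 -0.92 0 0; 0.77 -0.92 0 0; 0 0 0.5 0; 0 0 0 0; 0 0 0 0", jaw=-1)

```text
clock: 13.62
position: [0.5012, 0.0986, 0.2004]
ee_rot: [[0.976, 0.219, -0.001], [0.219, -0.976, -0.0], [-0.001, 0.0, -1.0]]
ft_force: [0.1, 0.1, -0.1]
opening: 0.003
grip_force: 0.0
```

```bash
python3 - <<'E'
from station import optics,status
from h import *
s=status.sense(); O=np.array([576.8,-98.3]); t=np.radians(12.65); R=np.array([[np.cos(t),-np.sin(t)],[np.sin(t),np.cos(t)]])
print(s['clock'],s['opening'],'tcp jig',(np.array(s['position'][:2])*1000-O)@R)
d=optics.snapshot('side')
im=cv2.cvtColor(d['color'],cv2.COLOR_RGB2BGR)[110:270,200:400]
cv2.imwrite('pics/s4.png',cv2.resize(im,None,fx=4,fy=3.75,interpolation=cv2.INTER_CUBIC))
E
```

```text
13.625 0.002713653081648116 tcp jig [-30.63856841 208.64327703]
```

View pics/s4.png

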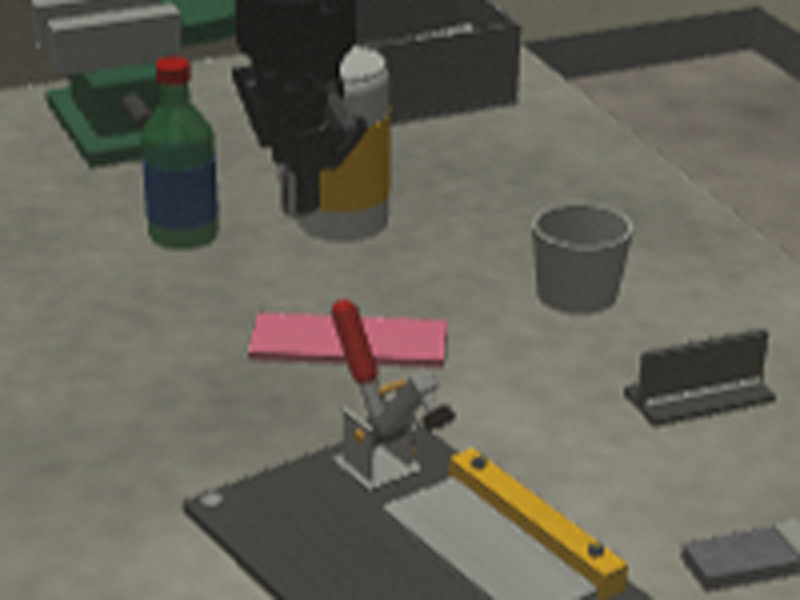

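The side view shows the clamp still open, with the handle end at crop (343,310). The shut fingers are behind and outside it, with their tip at (300,210). I'll lower to handle height and push towards jig -y.

Emit:
move_arm(deltas="0 0 1 0; 0 0 1 0; 0 0 1 0; 0 0 0.35 0; 0 0 0 0; 0 0.5 0 0; 0 0.5 0 0; 0 0.3 0 0; 0 0.3 0 0; 0 0.3 0 0; 0 0.3 0 0; 0 0 0 0")

```text
clock: 15.18
position: [0.5093, 0.0644, 0.1392]
ee_rot: [[0.977, 0.214, -0.0], [0.214, -0.977, 0.017], [0.003, -0.017, -1.0]]
ft_force: [-14.0, 24.4, 36.9]
opening: -0.0
grip_force: 19.3
```

Emit:
move_arm(deltas="0 0.25 0 0; 0 0.25 0 0; 0 0.25 0 0; 0 0 0 0")

```text
clock: 15.68
position: [0.5144, 0.0409, 0.1335]
ee_rot: [[0.976, 0.219, 0.0], [0.219, -0.976, -0.001], [-0.0, 0.001, -1.0]]
ft_force: [0.2, 0.2, 0.7]
opening: 0.001
grip_force: 0.3
```

```bash
python3 - <<'E'
from station import optics,status
from h import *
d=optics.snapshot('side')
im=cv2.cvtColor(d['color'],cv2.COLOR_RGB2BGR)[110:270,200:400]
cv2.imwrite('pics/s5.png',cv2.resize(im,None,fx=4,fy=3.75,interpolation=cv2.INTER_CUBIC))
E
```

```text
(no output)
```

View pics/s5.png

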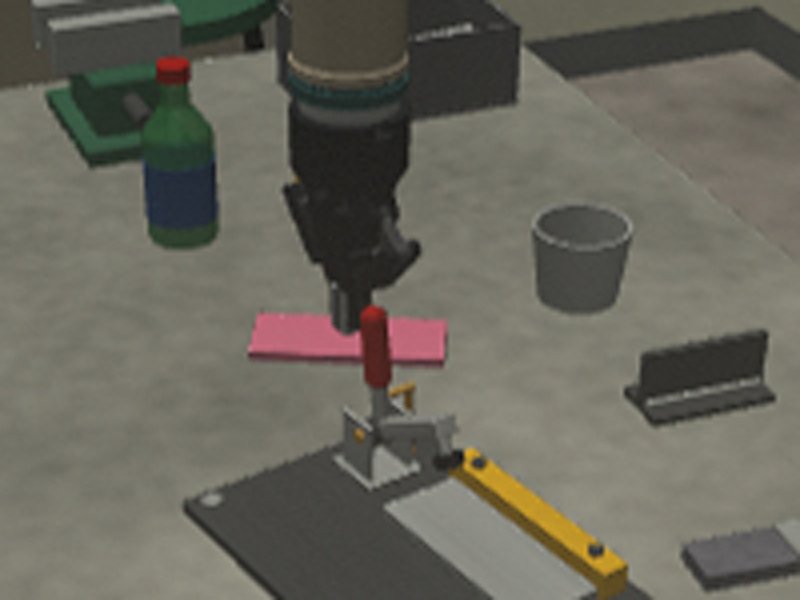

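The handle is now leaning only slightly, with its end at crop (375,315) and the fingers still on its outer side. I'll carry on past dead centre.

Emit:
move_arm(deltas="0 0.2 0 0; 0 0.2 0 0; 0 0.2 0 0; 0 0 0 0")

```text
clock: 16.23
position: [0.517, 0.0294, 0.1335]
ee_rot: [[0.976, 0.219, -0.0], [0.219, -0.976, -0.0], [-0.0, 0.0, -1.0]]
ft_force: [0.5, 0.6, -0.4]
opening: 0.001
grip_force: 0.0
```

Emit:
move_arm(deltas="0 0.2 0 0; 0 0.2 0 0; 0 0.2 0 0; 0 0 0 0; 0 0 0 0; 0 0 0 0")

```text
clock: 16.98
position: [0.5195, 0.0183, 0.1337]
ee_rot: [[0.976, 0.219, 0.0], [0.219, -0.976, -0.0], [-0.0, 0.0, -1.0]]
ft_force: [-0.5, 1.6, 0.3]
opening: 0.004
grip_force: 0.0
```

```bash
python3 - <<'E'
from station import optics,status
from h import *
d=optics.snapshot('side')
im=cv2.cvtColor(d['color'],cv2.COLOR_RGB2BGR)[110:270,200:400]
cv2.imwrite('pics/s6.png',cv2.resize(im,None,fx=4,fy=3.75,interpolation=cv2.INTER_CUBIC))
E
```

```text
(no output)
```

View pics/s6.png

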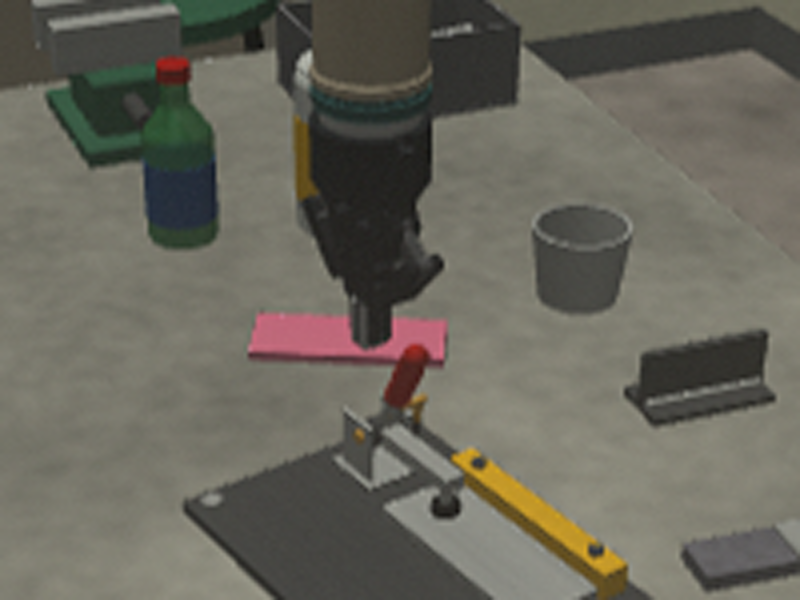

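The clamp has snapped shut: handle end over at crop (415,355), pad on the plate at (445,508). I'll withdraw clear of the jig and check the plate.

Emit:
move_arm(deltas="0 -0.5 0 0; 0 -1 0 0; 0 -1 0 0; 0 -1 -0.5 0; 0 0 -1 0; 0 0 -1 0; 0 0 -1 0; 0 0 -1 0; -1 -1 -1 0; -1 -1 0 0; -1 -1 0 0; -1 -1 0 0; -1 -1 0 0; -1 -1 0 0; -1 0 0 0; -1 0 0 0; -1 0 0 0; 0 0 0 0; 0 0 0 0")

```text
clock: 19.4
position: [0.303, 0.164, 0.244]
ee_rot: [[0.976, 0.219, 0.002], [0.219, -0.976, 0.0], [0.002, 0.0, -1.0]]
ft_force: [0.6, 0.1, -1.5]
opening: -0.002
grip_force: 0.0
```

```bash
python3 - <<'E'
from station import optics,status
from h import *
d=optics.snapshot('top')
hsv=cv2.cvtColor(d['color'],cv2.COLOR_RGB2HSV).astype(int); H,S,V=hsv[...,0],hsv[...,1],hsv[...,2]
st=cv2.morphologyEx(((V>135)&(S<60)).astype(np.uint8),cv2.MORPH_OPEN,np.ones((5,5),np.uint8))
r=np.zeros_like(st); r[190:235,276:335]=1
c,s,a=rect(d,st*r,.022); print('coupon',c,s,a)
O=np.array([576.8,-98.3]); t=np.radians(12.65); R=np.array([[np.cos(t),-np.sin(t)],[np.sin(t),np.cos(t)]]); print('jig',(c-O)@R)
im=cv2.cvtColor(d['color'],cv2.COLOR_RGB2BGR)[110:310,180:440]
cv2.imwrite('pics/t7.png',cv2.resize(im,None,fx=3,fy=3,interpolation=cv2.INTER_CUBIC))
E
```

```text
coupon [ 548.21618652 -106.28870392] [57.626014709472656, 145.16464233398438] 12.61859
jig [-29.63945535  -1.53507962]
```

View pics/t7.png

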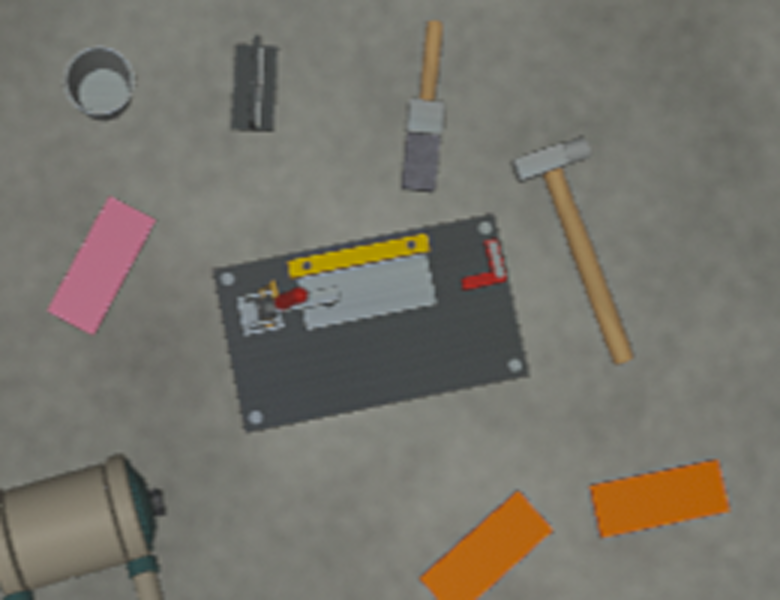

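The plate is still flush, from crop (300,280) to (430,258). The clamp is shut on it, with the foot at (330,295), the other things are undisturbed, and the arm is clear.

```bash
python3 -c "
from station import finish_job
print(finish_job())"
```

```text
the job is handed in; nothing more can be done
None
```

The steel plate is flush along the fence, the toggle clamp has snapped shut with its pad on the plate, and the job is handed in at about 19.5 s with the arm clear; one risk is a reading of about 46 N at the wrist while the shut fingers started the handle over, which I took as fingertip contact, not the gripper's body (40 N limit).

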